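# Battery check of a desk light: bayonet lid held at the test mark

### The arm

A 6-joint arm with a two-finger parallel gripper is mounted at the origin on the work surface; the furniture and walls round the work are solid. World frame = base frame: x ahead of the robot, y to its left, z up, the work surface at z = 0. Lengths are in mm, angles in rad, forces in N, time in s.
With the tool pointing down it reaches from about 275 to 775 mm from the base axis. Payload 14.6 kg.
Tool frame: the origin (TCP) lies between the finger pads; the fingertips stand ahead of it and the grasp point (between the pads) is the TCP (r.finger_overhang is the z of the fingertips in the tool frame, in mm); z points along the fingers, y is the line along which they close (so a half turn about z gives the same grasp; the last joint's range is limited). The gripper opens to 85 mm and grips with 20 to 120 N. Pads are 22 mm wide; open, the fingers measure 114 mm over their backs; the gripper's body (76 mm by 85 mm) begins 54 mm behind the grasp point. The pads swing forward as they close: fully open they stand 13 mm farther back than shut.
Start: joints at [0.977, 0.263, -0.048, 1.259, 0, 1.415], TCP at [223.053, 475.264, 250.278] pointing down, gripper open.
Joint ranges: [-2.65, 2.65], [-0.89, 1.7], [-1.18, 1.37], [-2.13, 2.11], [-1.35, 1.29], [-3.14, 3.14]. Speed limits (rad/s): [1.89, 1.89, 2.57, 2.79, 3.14, 3.14].

### API

Orientations are given as a unit quaternion [w, x, y, z].
In Python, from bench import readout, cams, r gives the robot as it stands.
- The arm moves only by the tool jog_arm, never from a script. Its argument "increments" is a list of rows, each a list of 2 entries, a list of its own where there are three numbers: the shift along the tool's x, y, z as a fraction of full scale, then the turn, a rotation vector about the tool's x, y, z as a fraction of full scale. A call has 1 to 12 rows; each row shifts and turns the commanded pose from where the row before left it, along the tool's axes as they then stand; what a row does not reach is not made up. Full scale, the value 1, is 0.05 m for a shift and 0.1 rad for a turn. A row lasts 1/8 s, in which the tool goes at most 62.5 mm and 10.7 degrees, less where a joint would pass 70% of its speed; a pose out of reach is approached as far as the arm can. A call with a number of a shift or a turn outside -1 to 1 is refused whole. A call with a gripper value outside its range is refused whole. "claw" is the opening, from 0 (shut) to 1 (fully open), set as the call begins (left out, the last holds). The fingers move at their own pace and stop on an object; the grip force is fixed at half the most. Time passes only in rows, so rows that do not move let the fingers close. It gives the time, the measured TCP pose, the force, the opening and the grip force at its end, in the units of the state.
- readout.sense(): the state, without advancing time (a new reading comes with each control period).
- cams.get_image(name): name is "side" or "top" or "wrist"; returns a dict with "pixels" (384x512x3 uint8, red, green, blue), "range_z" (384x512 float32, mm along the optical axis (not along the pixel's ray), 0 where there is no reading), "vfov" (degrees; the focal length in pixels is half the picture's height over the tangent of half this angle, whatever the lens; pixels are square), "cx", "cy" (the principal point, pixels), "k1" (the pictures are not rectified: a ray, as slopes to the right and down, at radius r is drawn at 1 + k1 r^2 times it, then the intrinsics apply), "R" (3x3) and "t" (3): a world point X has camera coordinates R X + t; the wrist camera has in their place "mount" (4x4, takes a point from camera to tool coordinates, whose origin is the TCP and whose axes are the flange's). Camera axes: x right, y down, z forward; pixel columns grow to the right and rows downward; lengths in mm; the calibration is good to about 2 mm. A picture is of the moment at which its call begins: read the wrist's pose just before it.
- r.finish_job(): hands the job in; it is judged then, once.
The state is a dict: "t": time; "qpos": joint angles; "qvel": joint speeds; "tau": joint torques, N m; "tcp_pos": TCP position; "ee_rot": TCP orientation; "ft_force": force on the tool from outside, world axes, zero at the start; "moment": the same for the moment, N m; "grip_width": opening from 0.0 (shut) to 1.0 (fully open); "finger_force": force on a finger pad.
Only numpy, scipy, OpenCV 4.12 (cv2) and the standard library are available. Lean on these libraries where they do the work, as an engineer would, in place of code of your own. Each camera call takes 0.05 s, during which the arm holds its last target. There are 200 camera calls.

### The job

Move the battery from its charger into the well of the grey light base so that it stands right down in it, then put the orange lid over it with its two lugs down through the two notches until the flange is flush on the rim. Turn the lid clockwise (seen from above) to the green test mark, halfway to the lock, and finish while still gripping it there against its return spring: never turn it on to the red lock mark, where it would click shut. Leave the other things on the desk where they are.

Things in the scene. Friction and masses are not known exactly. Their poses are not given: they have to be found in the camera images.
- light_base: Fixed base of a cordless desk light: black square foot 108x108x10 mm under a round grey case, 86 mm in diameter, rim 48 mm above the desk. Origin: centre of the underside, on the case's axis; z up; the two notches lie on its +x and -x sides (half a turn gives the same base). The lid's lugs can turn clockwise only; a stop bars the other way.
- collar (a point): Centre of the mouth, at rim height. The bright metal collar, 6 mm thick, has an opening of 41 mm diameter and two notches 13.5 mm wide that reach 29 mm from the axis along the base's x. Rim marks: white at each notch; green (test) 0.6 rad (34 deg) clockwise of it seen from above; red (lock) 1.2 rad clockwise. The lock clicks from about 1.0 rad on.
- well_floor (a point): Floor of the battery well, on the base's axis 26 mm above the desk. The well is a black tube with an 18.4 mm bore, 18 mm deep, 23.4 mm wide outside, its mouth 44 mm above the desk (4 mm below the rim). A battery standing in it rises 28 mm above the rim.
- spring_ring (a joint): Spring ring hidden under the collar: 0 at rest, grows as the lid is turned clockwise (rad). The lugs meet it after about 0.05 rad, so it reads about 0.05 to 0.1 less than the lid's angle. It pushes back with 0.02 N m at first, about 0.15 N m at the green mark, and turns the lid back if let go.
- lid: Loose orange bayonet lid, about 80 g, 56 mm high, standing upright on the desk. Origin: centre of its underside, on its axis; z up. Below the flange a round skirt of 36 mm diameter, 30 mm inside, hollow up to 52 mm height. The flange (66 mm diameter) lies at 16 to 19 mm height. Seated, flange on the rim, the origin is 32 mm above the desk. Half a turn gives the same lid.
- lid_grip (a point): Point on the lid's axis, 42 mm above its underside, to grip at: in the grip block, 46 mm along the lid's x and 40 mm along y, from 19 to 56 mm height; pinch its two flat sides (along y). White lines along x on its top and on the flange point over the two lugs (at +x and -x, 9 mm wide, reaching 26.5 mm from the axis, at 2 to 8 mm height).
- battery: Loose green and silver battery, cylinder of 16.6 mm diameter and 50 mm length, about 33 g, standing upright in the charger. Origin: centre of its lower end; z up along its axis, to the top.
- charger: Fixed black charger block 62x62x18 mm with one round hole in the middle, 12 mm deep, in which the battery stands (its lower end 6 mm above the desk, its top at 56 mm). Origin: centre of the underside.
- mint_tin: Bystander: round tin with white lid, 68 mm across, 43 mm high. Origin: centre of the underside.
- tape_roll: Bystander: roll of tape lying flat, 104 mm across, 25 mm high. Origin: centre of the underside.
- glue_stick: Bystander: glue stick standing, 25 mm in diameter, 96 mm high. Origin: centre of the underside.
- eraser: Bystander: blue and white eraser, 43x53x12 mm. Origin: centre of the underside.
- sticky_notes: Bystander: yellow pad of notes, 87x87x17 mm. Origin: centre of the underside.
Not all that is in view belongs to the job. There is more than one size of the lid; the job needs the smallest.

How it is judged (in metres and radians):
On the way, in this order (a step that is already met when the one before it is completed fails the run):
1. the battery stands right down in the well and has been let go, the lid not yet on (horizontal distance between battery and well_floor below 0.004 m and z of battery in the frame of light_base between 0.022 and 0.029 m and angle between battery's own z axis and vertical below 0.2 rad and contact force between the fingers and battery below 0.1 N and horizontal distance between lid and light_base above 0.05 m), for 0.2 s.
2. the lid is down flush through the notches, not yet turned (horizontal distance between lid and light_base below 0.004 m and z of lid in the frame of light_base between 0.028 and 0.0345 m and angle between lid's own z axis and vertical below 0.08 rad and angle between the x axis of lid and the x axis of light_base, either way round below 0.2 rad and value of joint spring_ring below 0.15 rad), for 0.05 s.
At the end, for the whole second after the job is handed in: Battery down in the well (4 mm off axis, 3 mm off floor, 0.2 rad tilt at most); lid seated (4 mm, flange within 2.5 mm of the rim, tilt under 0.08 rad), turned 0.45 to 0.75 rad clockwise, spring ring at 0.32 to 0.8 rad; lid still and gripped with over 2 N (horizontal distance between battery and well_floor below 0.004 m and z of battery in the frame of light_base between 0.022 and 0.029 m and angle between battery's own z axis and vertical below 0.2 rad and horizontal distance between lid and light_base below 0.004 m and z of lid in the frame of light_base between 0.028 and 0.0345 m and angle between lid's own z axis and vertical below 0.08 rad and angle between the x axis of lid and the x axis of light_base, either way round between 0.45 and 0.75 rad and value of joint spring_ring between 0.32 and 0.8 rad and contact force between the fingers and lid above 2 N and angular speed of lid below 0.1 rad/s); the arm keeps its last pose, push and grip.
It fails at once if the lid is turned into the lock (more than 1.0 rad past the notches) (horizontal distance between lid and light_base below 0.006 m and z of lid in the frame of light_base below 0.037 m and value of joint spring_ring above 0.9 rad).
It fails at once if a bystander is moved by more than 3 cm (distance of any of mint_tin, tape_roll, glue_stick, eraser, sticky_notes from where it was at the start of the episode above 0.03 m).
It also fails if it takes over 61 s, if anything falls off the work surface, if the arm or the gripper's body presses on something with over 40 N, if the wrist force passes 120 N, or if a joint passes its speed limit or range.

## Working session

There is one attempt and no reset: what is moved stays moved. The work goes in short steps, Python scripts to look and compute and a tool call to move; the robot and the scene stay as the last step left them, time stands still between calls to the robot, and variables do not carry over. Pictures are saved under pics/ and viewed, at most 10 in all, crops included, and the job is handed in when it is done.

Besides the shell and the picture viewer there is one more tool, called after "Request:" in YAML: its name, and indented under it one key for each argument. jog_arm: Moves the arm, as the interface text tells. Its arguments: {"type":"object","properties":{"increments":{"type":"array","items":{"type":"array"}},"claw":{"type":"number"}},"required":["increments"]}

```bash
ls; mkdir -p pics; cat > h.py <<'E'
import numpy as np, cv2
from bench import readout, cams, r
from scipy.spatial.transform import Rotation as Ro
def shot(name,save=None):
    s=readout.sense(); d=cams.get_image(name)
    if name=='wrist':
        q=s['ee_rot']; T=np.eye(4); T[:3,:3]=Ro.from_quat([q[1],q[2],q[3],q[0]]).as_matrix(); T[:3,3]=s['tcp_pos']
        M=T@np.array(d['mount']); d['R']=M[:3,:3].T; d['t']=-M[:3,:3].T@M[:3,3]
    d['R']=np.array(d['R']);d['t']=np.array(d['t'])
    if save: cv2.imwrite('pics/'+save,d['pixels'][:,:,::-1])
    return d
def K(d):
    f=d['pixels'].shape[0]/2/np.tan(np.radians(d['vfov'])/2)
    return np.array([[f,0,d['cx']],[0,f,d['cy']],[0,0,1]])
def slopes(d,uv):
    uv=np.array(uv,float).reshape(-1,1,2)
    return cv2.undistortPoints(uv,K(d),np.array([d['k1'],0,0,0,0.]),).reshape(-1,2)
def onplane(d,uv,z):
    s=slopes(d,uv); rays=np.c_[s,np.ones(len(s))]@d['R']; c=-d['R'].T@d['t']
    return c+rays*((z-c[2])/rays[:,2])[:,None]
def bydepth(d,uv):
    uv=np.array(uv).reshape(-1,2); s=slopes(d,uv); z=d['range_z'][uv[:,1].astype(int),uv[:,0].astype(int)]
    return (np.c_[s,np.ones(len(s))]*z[:,None]-d['t'])@d['R']
def proj(d,X):
    c=np.array(X).reshape(-1,3)@d['R'].T+d['t']; s=c[:,:2]/c[:,2:]; s=s*(1+d['k1']*(s**2).sum(1))[:,None]
    k=K(d); return s*k[0,0]+k[:2,2]
def cloud(d):
    h,w=d['range_z'].shape; u,v=np.meshgrid(np.arange(w),np.arange(h)); return bydepth(d,np.c_[u.ravel(),v.ravel()]).reshape(h,w,3)
E
python3 - <<'E'
from h import *
a=shot('top');b=shot('side');c=shot('wrist')
cv2.imwrite('pics/top.png',cv2.resize(a['pixels'][:,:,::-1],(800,600)))
cv2.imwrite('pics/side.png',b['pixels'][:,:,::-1])
for d in(a,b,c): print(d['vfov'],d['k1'],-d['R'].T@d['t'],d['R'][2])
print(readout.sense(),r.finger_overhang)
E
```

```text
pics
47.8352543430689 0.017416848505162907 [  71.75799764  -69.23258348 1040.39463726] [ 0.42580599  0.01914816 -0.90461185]
55.29025232654124 -0.00477560842647024 [ -36.89331788 -381.81878117  762.74784406] [ 0.60080188  0.35014019 -0.71863687]
69.76825886076459 0.006588253160660888 [154.289287   508.17632588 373.61237642] [ 0.2687531  -0.12829894 -0.95462618]
{'t': 0.15, 'qpos': array([ 9.76725998e-01,  2.63434492e-01, -4.87506332e-02,  1.25942239e+00,
        2.13290687e-06,  1.41548563e+00]), 'qvel': array([-0.00032432,  0.00031016, -0.00034749, -0.00113115, -0.00021952,
       -0.00168457]), 'tau': array([ 1.42628887e-03, -6.37823296e+01,  3.84648764e+01,  1.06358528e-02,
       -1.32277892e-04, -2.92398443e-05]), 'tcp_pos': array([222.93321924, 475.11189041, 249.93932052]), 'ee_rot': array([-1.49433770e-04,  2.17624325e-01,  9.76032524e-01, -3.77064408e-04]), 'ft_force': array([ 0.25332613,  0.27555992, -0.11299225]), 'moment': array([-0.04060166, -0.00533035, -0.02978118]), 'finger_force': 0.0, 'grip_width': 1.0006909798445498} 19.0
```

View pics/top.png

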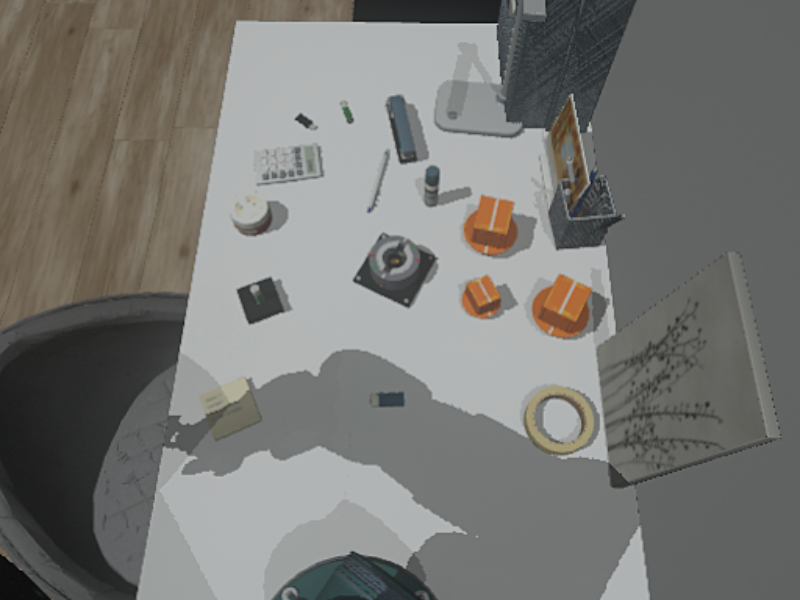

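View pics/side.png

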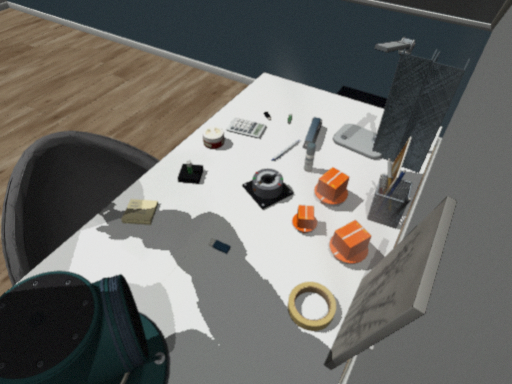

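The top view (800x600) shows three orange lids, at (483,296), (491,224) and (562,305). The one at (483,296) is clearly the smallest. The battery stands in the charger at (258,292). A small green object at (346,112) lies far off and could be mistaken for it. The base is at (397,263), and the side view agrees.

```bash
python3 - <<'E'
from h import *
for n in('top','side'):
    d=shot(n); P=cloud(d); hsv=cv2.cvtColor(d['pixels'],cv2.COLOR_RGB2HSV)
    ok=(d['range_z']>0)
    m=((hsv[...,0]<14)&(hsv[...,1]>170)&(hsv[...,2]>90)&ok).astype(np.uint8)
    k,l,st,ce=cv2.connectedComponentsWithStats(m)
    for i in range(1,k):
        if st[i,4]>60:
            Q=P[l==i]; top=Q[Q[:,2]>np.percentile(Q[:,2],97)-6]
            print(n,'lid',ce[i].round(),st[i,4],'ztop',np.percentile(Q[:,2],97).round(1),'topc',((top.min(0)+top.max(0))/2).round(1),'ext',np.ptp(Q,axis=0).round(0))
    # battery & base by expected region
    inreg=lambda x0,x1,y0,y1,z0,z1:(P[...,0]>x0)&(P[...,0]<x1)&(P[...,1]>y0)&(P[...,1]<y1)&(P[...,2]>z0)&(P[...,2]<z1)&ok
    for nm,px in (('charger',(165,187)),('base',(254,168))):
        if n=='top': c=bydepth(d,[px])[0]; 
        if n=='top' and nm=='charger': C=c
        if n=='top' and nm=='base': B=c
    print(n,C,B)
    for nm,c,z0,z1 in(('batt',C,35,80),('base',B,40,60),('chg',C,12,25)):
        w=60
        M=inreg(c[0]-w,c[0]+w,c[1]-w,c[1]+w,z0,z1); Q=P[M]
        if len(Q): print(nm,len(Q),'mid',((Q.min(0)+Q.max(0))/2).round(1),'ext',np.ptp(Q,axis=0).round(1),'zmax',Q[:,2].max().round(1),'px',proj(d,[Q.mean(0)]).round())
E
```

```text
top lid [356. 187.] 160 ztop 82.7 topc [ 530.8 -304.    80.8] ext [59. 52. 61.]
top lid [369. 192.] 161 ztop 82.8 topc [ 512.4 -328.6   80.5] ext [56. 41.  9.]
top [533.16782169 177.29533209  50.23760348] [604.01107549 -46.10338798  27.64732292]
batt 44 mid [535.9 180.9  47.1] ext [12.8 13.4 22.9] zmax 58.5 px [[164. 186.]]
base 629 mid [602.2 -41.2  47.2] ext [86.8 83.3 14.3] zmax 54.3 px [[253. 166.]]
chg 477 mid [536.  180.9  18.5] ext [80.9 78.9 12.8] zmax 24.9 px [[166. 192.]]
side lid [329. 175.] 115 ztop 81.9 topc [ 674.5 -192.1   80.3] ext [63. 29.  8.]
side lid [338. 182.] 189 ztop 82.1 topc [ 664.4 -220.7   79.9] ext [66. 35. 31.]
side lid [338. 198.] 112 ztop 32.6 topc [ 660.7 -226.5   31.8] ext [65. 44. 12.]
side lid [300. 219.] 199 ztop 58.2 topc [ 534.9 -178.8   56.2] ext [48. 42. 43.]
side lid [347. 229.] 178 ztop 82.7 topc [ 527.6 -299.8   80.6] ext [62. 41.  6.]
side lid [355. 239.] 227 ztop 82.0 topc [ 510.5 -326.    79.9] ext [61. 44.  7.]
side [533.16782169 177.29533209  50.23760348] [604.01107549 -46.10338798  27.64732292]
batt 40 mid [535.5 180.2  46.7] ext [13.9 13.1 23.4] zmax 58.4 px [[188. 165.]]
base 510 mid [600.4 -41.4  49.8] ext [85.1 85.9 19.5] zmax 59.5 px [[267. 180.]]
chg 312 mid [536.5 182.   18.1] ext [79.7 80.8 12. ] zmax 24.0 px [[190. 173.]]
```

Request:
jog_arm:
  increments:
    - [[-0.9,-0.3,0.1],[0,0,0]]
    - [[-0.9,-0.3,0.1],[0,0,0]]
    - [[-0.9,-0.3,0.1],[0,0,0]]
    - [[-0.9,-0.3,0.1],[0,0,0]]
    - [[-0.9,-0.3,0.1],[0,0,0]]
    - [[-0.9,-0.3,0.1],[0,0,0]]
    - [[-0.9,-0.3,0.1],[0,0,0]]
    - [[-0.9,-0.3,0.1],[0,0,0]]
    - [[-0.9,-0.3,0.1],[0,0,0]]
    - [[0,0,0],[0,0,0]]
  claw: 0.5

```text
t: 1.5
tcp_pos: [534.0, 178.9, 204.4]
ee_rot: [-0.0, 0.219, 0.976, -0.0]
ft_force: [-1.5, 0.5, 0.7]
grip_width: 0.503
finger_force: 0.0
```

```bash
python3 - <<'E'
from h import *
d=shot('wrist','w1.png'); P=cloud(d)
z=P[...,2]; ok=d['range_z']>0
near=(abs(P[...,0]-535)<45)&(abs(P[...,1]-180)<45)&ok
for z0,z1 in((52,62),(30,62),(13,23)):
    Q=P[near&(z>z0)&(z<z1)]
    if len(Q): print(z0,len(Q),((Q.min(0)+Q.max(0))/2).round(1),np.ptp(Q,axis=0).round(1),np.median(Q,axis=0).round(1))
E
```

```text
52 156 [538.6 183.7  55.3] [14.1 14.1  6.5] [538.4 183.8  56. ]
30 219 [538.4 183.7  45. ] [14.3 14.2 27. ] [536.3 184.3  55.6]
13 2530 [538.2 183.8  17.3] [80.5 80.4  8.6] [535.5 185.8  18.1]
```

View pics/w1.png

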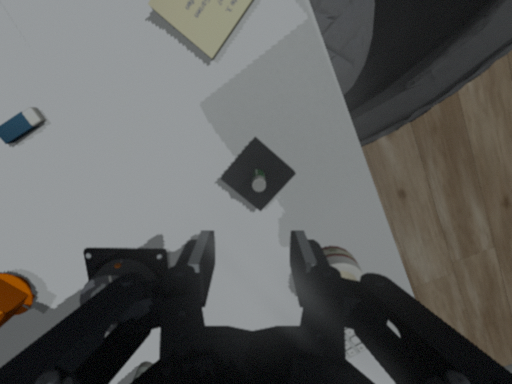

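The picture shows the battery standing upright in the black charger at about (260,181), with nothing similar close by, so this is the right one. I'll go lower and look again.

Request:
jog_arm:
  increments:
    - [[-0.02,0.08,0.8],[0,0,0]]
    - [[0,0,0.8],[0,0,0]]
    - [[0,0,0.8],[0,0,0]]
    - [[0,0,0],[0,0,0]]
    - [[0,0,0],[0,0,0]]

```text
t: 2.17
tcp_pos: [535.2, 184.8, 86.9]
ee_rot: [0.001, 0.217, 0.976, 0.0]
ft_force: [-0.3, -0.2, 0.4]
grip_width: 0.5
finger_force: 0.0
```

```bash
cat >> h.py <<'E'
def tool(dv,s=None):
    q=(s or readout.sense())['ee_rot']; return Ro.from_quat([q[1],q[2],q[3],q[0]]).inv().apply(dv)
E
python3 - <<'E'
from h import *
d=shot('wrist','w2.png'); P=cloud(d); s=readout.sense()
z=P[...,2]; ok=d['range_z']>0
near=(abs(P[...,0]-537)<25)&(abs(P[...,1]-182)<25)&ok
M=near&(z>53)&(z<60); Q=P[M]
print(s['tcp_pos'],len(Q),((Q.min(0)+Q.max(0))/2).round(1),np.ptp(Q,axis=0).round(1),np.median(Q,axis=0).round(1))
c=cv2.minEnclosingCircle(np.argwhere(M)[:,::-1].astype(np.float32)); print(c,onplane(d,[c[0]],56),tool(onplane(d,[c[0]],56)[0]-s['tcp_pos']))
E
```

```text
[535.60763301 184.7249927   87.11286371] 407 [538.5 184.1  55.5] [14.7 14.2  5. ] [538.  184.5  56.1]
((252.55487060546875, 237.53048706054688), 11.539170265197754) [[537.8218416  184.51277717  56.        ]] [-2.03776283  0.7040965  31.11767687]
```

Request:
jog_arm:
  increments:
    - [[-0.04,-0.01,0.38],[0,0,0]]
    - [[0,0,0.38],[0,0,0]]
    - [[0,0,0],[0,0,0]]

```text
t: 2.6
tcp_pos: [536.5, 183.0, 47.8]
ee_rot: [0.0, 0.218, 0.976, 0.0]
ft_force: [0.1, 0.4, 0.8]
grip_width: 0.502
finger_force: 0.0
```

Request:
jog_arm:
  increments:
    - [[0,0,0],[0,0,0]]
    - [[0,0,0],[0,0,0]]
    - [[0,0,0],[0,0,0]]
    - [[0,0,0],[0,0,0]]
    - [[0,0,0],[0,0,0]]
    - [[0,0,0],[0,0,0]]
  claw: 0

```text
t: 3.35
tcp_pos: [537.4, 183.2, 48.6]
ee_rot: [0.001, 0.218, 0.976, 0.001]
ft_force: [-0.9, 2.0, 8.8]
grip_width: 0.173
finger_force: 58.4
```

Request:
jog_arm:
  increments:
    - [[0,0,-0.4],[0,0,0]]
    - [[0,0,-0.8],[0,0,0]]
    - [[0,0,-0.9],[0,0,0]]
    - [[0,0,-0.9],[0,0,0]]
    - [[0,0,0],[0,0,0]]
    - [[0,0,0],[0,0,0]]

```text
t: 4.1
tcp_pos: [536.3, 182.9, 197.1]
ee_rot: [-0.0, 0.218, 0.976, -0.0]
ft_force: [-0.3, -1.1, -0.5]
grip_width: 0.171
finger_force: 59.2
```

```bash
python3 - <<'E'
from h import *
s=readout.sense(); p=s['tcp_pos'];print(p)
for n in('wrist','top','side'):
    d=shot(n); P=cloud(d);ok=d['range_z']>0
    q=P-p; T=np.apply_along_axis(lambda v:v,2,q); 
    t=tool(q.reshape(-1,3),s).reshape(q.shape)
    hsv=cv2.cvtColor(d['pixels'],cv2.COLOR_RGB2HSV)
    M=ok&(abs(t[...,0])<14)&(abs(t[...,1])<14)&(t[...,2]>-14)&(t[...,2]<5)
    if n!='wrist': M=ok&(abs(t[...,0])<14)&(abs(t[...,1])<14)&(t[...,2]>22)&(t[...,2]<50)
    if M.sum()>3: print(n,M.sum(),t[M].min(0).round(1),t[M].max(0).round(1),np.median(t[M],axis=0).round(1))
    if n=='wrist': cv2.imwrite('pics/w3.png',d['pixels'][:,:,::-1])
E
```

```text
[536.33698696 182.86848719 197.07293303]
wrist 1584 [-10.8 -13.7 -14. ] [12.1 14.   5. ] [ 4.8  0.5 -6.9]
top 10 [-0.7 -9.5 26.7] [ 7.6  2.6 41.3] [ 5.4 -4.4 37.6]
side 26 [ -4.5 -11.   25.9] [ 7.4  1.  41.9] [ 2.5 -7.2 34.1]
```

View pics/w3.png

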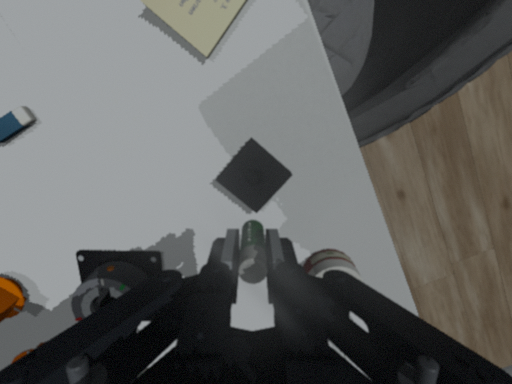

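The battery is held upright at about (252,250). The charger hole is empty and the base is at (118,300). I'll move beside and above the base, keeping the same yaw.

Request:
jog_arm:
  increments:
    - [[-0.7,-0.7,0.1],[0,0,0]]
    - [[-0.8,-0.7,0.2],[0,0,0]]
    - [[-0.8,-0.7,0.3],[0,0,0]]
    - [[-0.8,-0.7,0.3],[0,0,0]]
    - [[-0.8,-0.65,0.3],[0,0,0]]
    - [[0,0,0],[0,0,0]]
    - [[0,0,0],[0,0,0]]

```text
t: 5.12
tcp_pos: [639.2, -55.8, 136.7]
ee_rot: [-0.001, 0.218, 0.976, 0.0]
ft_force: [-0.1, -0.0, 1.1]
grip_width: 0.173
finger_force: 59.2
```

```bash
python3 - <<'E'
from h import *
s=readout.sense(); p=s['tcp_pos'];print(p)
d=shot('wrist','w4.png'); P=cloud(d);ok=d['range_z']>0
for nm,z0,z1,w in(('rim',45,51,48),):
    M=ok&(np.hypot(P[...,0]-602,P[...,1]+39)<w)&(P[...,2]>z0)&(P[...,2]<z1)
    Q=P[M]; print(len(Q),Q.min(0),Q.max(0),((Q.min(0)+Q.max(0))/2),np.median(Q[:,2]))
    c=cv2.minEnclosingCircle(Q[:,:2].astype(np.float32)); print(c)
E
```

```text
[639.24178308 -55.81130085 136.65365016]
6885 [561.58911033 -82.80309736  45.00739174] [646.32601486   3.24831708  50.43635929] [603.9575626  -39.77739014  47.72187551] 47.987368836423244
((603.8578491210938, -39.87357711791992), 43.12770462036133)
```

View pics/w4.png

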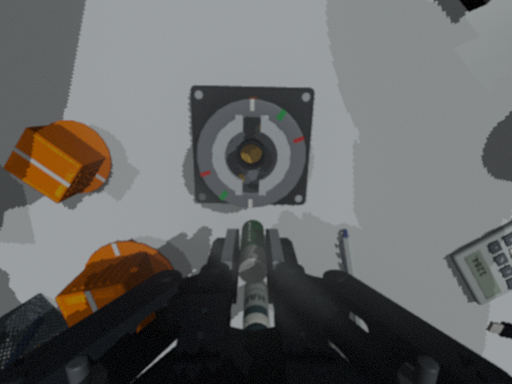

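The base's notches lie at the top (252,105) and bottom (250,203) of the picture, so its x axis already nearly matches the tool's x. The collar centre is at (251,154). The battery's lower end is at (252,222). Now I measure the battery in tool coordinates with the same camera.

```bash
python3 - <<'E'
from h import *
s=readout.sense(); p=s['tcp_pos']
d=shot('wrist'); P=cloud(d);ok=d['range_z']>0
t=tool((P-p).reshape(-1,3),s).reshape(P.shape)
M=ok&(abs(t[...,0])<16)&(abs(t[...,1])<16)&(t[...,2]>-20)&(t[...,2]<60)
for a in range(-12,56,4):
    m=M&(t[...,2]>=a)&(t[...,2]<a+4)&(abs(t[...,1])<12)
    if m.sum(): q=t[m];print(a,m.sum(),'y',q[:,1].min().round(1),q[:,1].max().round(1),'x',q[:,0].min().round(1),q[:,0].max().round(1))
R=ok&(np.hypot(P[...,0]-603.9,P[...,1]+39.9)<48)&(P[...,2]>45)&(P[...,2]<51)
c=cv2.minEnclosingCircle(P[R][:,:2].astype(np.float32))[0]; 
print('base in tool',tool(np.array([c[0],c[1],48])-p,s))
# collar opening/well: dark circle centre
W=ok&(np.hypot(P[...,0]-603.9,P[...,1]+39.9)<14)&(P[...,2]>41)&(P[...,2]<46.5); q=P[W]; print('well ring',len(q),cv2.minEnclosingCircle(q[:,:2].astype(np.float32)))
# red/green/white marks
hsv=cv2.cvtColor(d['pixels'],cv2.COLOR_RGB2HSV); rr=np.hypot(P[...,0]-c[0],P[...,1]-c[1])
for nm,mk in(('green',(hsv[...,0]>45)&(hsv[...,0]<75)&(hsv[...,1]>120)),('red',((hsv[...,0]<8)|(hsv[...,0]>172))&(hsv[...,1]>120))):
    k,l,st,ce=cv2.connectedComponentsWithStats((mk&R&(rr>30)).astype(np.uint8))
    for i in range(1,k):
        if st[i,4]>8: v=P[l==i].mean(0)[:2]-c; print(nm,ce[i].round(),st[i,4],np.degrees(np.arctan2(v[1],v[0])).round(1))
D=ok&(P[...,2]>7)&(P[...,2]<14)&(abs(P[...,0]-603.9)<85)&(abs(P[...,1]+39.9)<85)
foot=D|R
rect=cv2.minAreaRect(P[D&(hsv[...,2]<90)][:,:2].astype(np.float32)); print(rect,s['ee_rot'])
xd=tool(np.eye(3),s)[:,0]; print('tool x dir deg',np.degrees(np.arctan2(xd[1],xd[0])))
E
```

```text
-12 220 y -12.0 12.0 x -7.3 12.0
-8 679 y -11.9 11.9 x -10.2 12.0
-4 232 y -11.9 11.9 x -10.4 12.2
0 194 y -11.6 11.7 x -0.8 12.1
4 168 y -12.0 11.9 x -4.4 12.2
8 176 y -11.9 11.9 x -4.7 12.1
12 154 y -11.6 12.0 x -1.6 11.9
16 69 y -10.1 8.8 x 0.5 11.0
20 75 y -6.5 7.0 x 0.6 6.8
24 65 y -6.7 7.7 x -1.0 6.4
28 59 y -6.3 7.3 x 0.9 6.4
32 59 y -6.5 7.5 x -0.1 6.3
36 48 y -6.5 6.9 x 0.5 6.4
40 5 y -0.2 4.4 x 4.6 5.9
base in tool [38.03833651 -0.90318133 89.15739264]
well ring 263 ((603.990966796875, -40.385616302490234), 11.514467239379883)
green [280. 114.] 50 119.2
green [222. 195.] 34 -60.8
red [298. 139.] 35 84.7
red [204. 173.] 29 -94.9
((604.325927734375, -40.46941375732422), (107.39485168457031, 106.66914367675781), 63.560611724853516) [-3.90563888e-04  2.17355439e-01  9.76092441e-01  8.43287746e-05]
tool x dir deg 154.89249283795104
```

Request:
jog_arm:
  increments:
    - [[0.4,-0.01,0],[0,0,0]]
    - [[0.4,-0.02,0.2],[0,0,0]]
    - [[0,0,0.5],[0,0,0]]
    - [[0,0,0],[0,0,0]]
    - [[0,0,0],[0,0,0]]

```text
t: 5.85
tcp_pos: [603.3, -40.1, 103.3]
ee_rot: [0.0, 0.217, 0.976, 0.0]
ft_force: [0.7, 0.5, -1.1]
grip_width: 0.174
finger_force: 59.2
```

```bash
python3 - <<'E'
from h import *
s=readout.sense(); p=s['tcp_pos'];print(p)
d=shot('wrist'); P=cloud(d);ok=d['range_z']>0
cv2.imwrite('pics/w5.png',cv2.resize(d['pixels'][150:310,160:360,::-1],(800,640))[:600])
t=tool((P-p).reshape(-1,3),s).reshape(P.shape)
M=ok&(abs(t[...,0])<14)&(abs(t[...,1])<11)&(t[...,2]>22)&(t[...,2]<45)
q=t[M];print('batt',M.sum(),q.min(0).round(1),q.max(0).round(1)); 
# circle fit to battery surface
from scipy.optimize import least_squares
f=least_squares(lambda a:np.hypot(q[:,0]-a[0],q[:,1]-a[1])-8.3,[-1,0],loss='soft_l1',f_scale=.3); print(f.x,np.std(f.fun))
z=P[...,2]
W=ok&(t[...,0]>-3)&(abs(t[...,1])<14)&(np.hypot(t[...,0],t[...,1])<14)&(z>41)&(z<46.5); w=t[W]; print('well',len(w), w.min(0),w.max(0))
R=ok&(np.hypot(P[...,0]-604,P[...,1]+40.3)<48)&(z>45)&(z<51)
rr=P[R][:,:2]; o=rr[np.hypot(rr[:,0]-604,rr[:,1]+40.3)>38]
h=cv2.convexHull(rr.astype(np.float32)).reshape(-1,2)
h=h[np.hypot(h[:,0]-604,h[:,1]+40.3)>41]
g=least_squares(lambda a:np.hypot(h[:,0]-a[0],h[:,1]-a[1])-43,[604,-40],loss='soft_l1',f_scale=.3)
print('rim',len(h),g.x,tool(np.r_[g.x,48]-p,s))
E
```

```text
[603.29846164 -40.05958977 103.27863335]
batt 274 [-1.4 -6.8 22. ] [ 6.5  7.7 41.1]
[-2.44392629  0.4176242 ] 0.34511904248520986
well 200 [ -2.78166136 -11.09711973  57.92306417] [10.89418945 11.27974945 62.1825162 ]
rim 47 [604.41324737 -40.05457625] [-0.95459922  0.46268607 55.27969554]
```

View pics/w5.png

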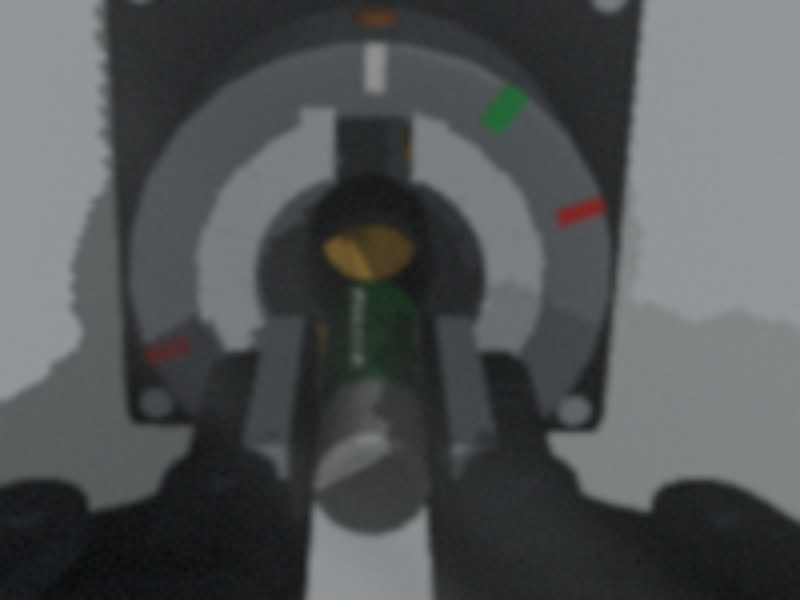

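Battery and well are nearly concentric. They differ by about 1.4 mm along tool x, which I correct while going down.

Request:
jog_arm:
  increments:
    - [[0.028,-0.002,0.14],[0,0,0]]
    - [[0,0,0.14],[0,0,0]]
    - [[0,0,0.06],[0,0,0]]
    - [[0,0,0.06],[0,0,0]]
    - [[0,0,0],[0,0,0]]

```text
t: 6.52
tcp_pos: [601.9, -40.0, 82.0]
ee_rot: [0.0, 0.218, 0.976, 0.0]
ft_force: [4.1, 0.1, -3.0]
grip_width: 0.17
finger_force: 59.1
```

Request:
jog_arm:
  increments:
    - [[-0.01,0,0.06],[0,0,0]]
    - [[0,0,0.06],[0,0,0]]
    - [[0,0,0],[0,0,0]]

```text
t: 6.9
tcp_pos: [602.1, -40.1, 76.0]
ee_rot: [-0.0, 0.218, 0.976, 0.0]
ft_force: [4.1, 0.8, -3.0]
grip_width: 0.173
finger_force: 59.0
```

Request:
jog_arm:
  increments:
    - [[-0.01,0,0.06],[0,0,0]]
    - [[0,0,0.06],[0,0,0]]
    - [[0,0,0.04],[0,0,0]]
    - [[0,0,0],[0,0,0]]

```text
t: 7.4
tcp_pos: [602.5, -40.4, 68.7]
ee_rot: [0.0, 0.218, 0.976, -0.0]
ft_force: [-1.3, 0.8, 8.2]
grip_width: 0.17
finger_force: 60.4
```

Upward contact force at the expected depth means the battery is on the well floor. I'll release and lift.

Request:
jog_arm:
  increments:
    - [[0,0,0],[0,0,0]]
    - [[0,0,0],[0,0,0]]
    - [[0,0,0],[0,0,0]]
    - [[0,0,0],[0,0,0]]
  claw: 0.45

```text
t: 7.9
tcp_pos: [602.5, -40.4, 68.2]
ee_rot: [-0.0, 0.218, 0.976, -0.0]
ft_force: [0.5, 0.2, 0.5]
grip_width: 0.451
finger_force: 0.0
```

Request:
jog_arm:
  increments:
    - [[0,0,-0.5],[0,0,0]]
    - [[0,0,-0.8],[0,0,0]]
    - [[0,0,-0.5],[0,0,0]]
    - [[0,0,0],[0,0,0]]
    - [[0,0,0],[0,0,0]]
  claw: 1

```text
t: 8.52
tcp_pos: [602.2, -40.4, 157.5]
ee_rot: [-0.0, 0.218, 0.976, -0.0]
ft_force: [0.0, 0.3, -0.7]
grip_width: 0.997
finger_force: 0.0
```

```bash
python3 - <<'E'
from h import *
s=readout.sense(); p=s['tcp_pos'];print(p)
d=shot('wrist'); P=cloud(d);ok=d['range_z']>0
M=ok&(np.hypot(P[...,0]-603.5,P[...,1]+40.2)<14)&(P[...,2]>65)&(P[...,2]<95)
q=P[M]; print('batt top',len(q),np.median(q,axis=0),np.percentile(q[:,2],[5,50,95]),(q.min(0)+q.max(0))/2)
R=ok&(np.hypot(P[...,0]-604,P[...,1]+40.3)<48)&(P[...,2]>45)&(P[...,2]<51)
rr=P[R][:,:2]; h=cv2.convexHull(rr.astype(np.float32)).reshape(-1,2); h=h[np.hypot(h[:,0]-604,h[:,1]+40.3)>41]
from scipy.optimize import least_squares
g=least_squares(lambda a:np.hypot(h[:,0]-a[0],h[:,1]-a[1])-43,[604,-40],loss='soft_l1',f_scale=.3)
print('rim',len(h),g.x,tool(np.r_[g.x,48]-p,s))
# lid with fixed cams (bias about +1.5,+2.5)
for n in('top','side'):
    d=shot(n); P=cloud(d);hsv=cv2.cvtColor(d['pixels'],cv2.COLOR_RGB2HSV)
    m=(hsv[...,0]<16)&(hsv[...,1]>120)&(d['range_z']>0)&(abs(P[...,0]-535)<45)&(abs(P[...,1]+179)<45)
    for z0,z1 in((14,24),(52,62)):
        q=P[m&(P[...,2]>z0)&(P[...,2]<z1)]; print(n,z0,len(q),((q.min(0)+q.max(0))/2).round(1),np.ptp(q,axis=0).round())
        if z0==52 and len(q)>5: print(cv2.minAreaRect(q[:,:2].astype(np.float32)))
E
```

```text
[602.17931049 -40.35775728 157.49146176]
batt top 297 [601.9947319  -39.79416652  75.89255636] [67.93254363 75.89255636 77.05475411] [603.28937065 -40.37163654  71.76028802]
rim 47 [604.0574155 -40.3895195] [ -1.81317056   0.80041498 109.48963528]
top 14 95 [ 533.7 -184.6   19.3] [46. 57.  8.]
top 52 172 [ 540.  -186.4   56.8] [53. 50.  9.]
((540.157958984375, -186.93597412109375), (44.76362991333008, 39.69103240966797), 26.565128326416016)
side 14 121 [ 537.4 -187.3   20.2] [55. 61.  7.]
side 52 195 [ 539.8 -189.    56. ] [55. 49.  8.]
((540.0452270507812, -188.31517028808594), (47.82441711425781, 38.39255142211914), 26.44151496887207)
```

Battery top is at 75.9 mm, against 76 expected, so it is seated. Next is the lid, with its x axis at about 26.5°, so I turn the tool about -0.9 rad.

Request:
jog_arm:
  increments:
    - [[-0.03,-0.78,0],[0,0,0]]
    - [[-0.03,-0.78,0],[0,0,0]]
    - [[-0.03,-0.78,0],[0,0,0]]
    - [[-0.03,-0.78,0],[0,0,-1]]
    - [[0,0,0],[0,0,-1]]
    - [[0,0,0],[0,0,-1]]
    - [[0,0,0],[0,0,-1]]
    - [[0,0,0],[0,0,-1]]
    - [[0,0,0],[0,0,-1]]
    - [[0,0,0],[0,0,-1]]
    - [[0,0,0],[0,0,-1]]
    - [[0,0,0],[0,0,-1]]

```text
t: 10.18
tcp_pos: [541.4, -184.0, 157.6]
ee_rot: [-0.0, -0.23, 0.973, 0.0]
ft_force: [0.1, 0.1, 0.5]
grip_width: 1.001
finger_force: 0.0
```

Request:
jog_arm:
  increments:
    - [[0,0,0],[0,0,0]]
    - [[0,0,0],[0,0,0]]

```text
t: 10.42
tcp_pos: [541.6, -184.1, 158.0]
ee_rot: [-0.0, -0.227, 0.974, 0.0]
ft_force: [0.1, -0.6, 0.2]
grip_width: 1.0
finger_force: 0.0
```

```bash
cat >> h.py <<'E'
def lidlook(save=None):
    s=readout.sense(); p=s['tcp_pos']; d=shot('wrist',save); P=cloud(d)
    t=tool((P-p).reshape(-1,3),s).reshape(P.shape); hsv=cv2.cvtColor(d['pixels'],cv2.COLOR_RGB2HSV)
    return s,d,P,t,hsv
E
python3 - <<'E'
from h import *
s,d,P,t,hsv=lidlook('w6.png'); print(s['tcp_pos'],s['qpos'][5])
xd=tool(np.eye(3),s)[:,0]; print('tool x dir deg',np.degrees(np.arctan2(xd[1],xd[0])))
near=(d['range_z']>0)&(np.hypot(P[...,0]-541,P[...,1]+186)<45)
org=(hsv[...,0]<16)&(hsv[...,1]>100)
T=near&(P[...,2]>53)&(P[...,2]<59); q=t[T]; print('top',len(q),np.median(P[T][:,2]),cv2.minAreaRect(q[:,:2].astype(np.float32)))
F=near&(P[...,2]>16.5)&(P[...,2]<22)&org; q=t[F]; print('flange',len(q),np.median(P[F][:,2]),cv2.minEnclosingCircle(q[:,:2].astype(np.float32)))
Wl=T&~org&(hsv[...,1]<90)&(hsv[...,2]>120); q=t[Wl]
print('line',len(q),q.mean(0) if len(q) else '',cv2.fitLine(q[:,:2].astype(np.float32),cv2.DIST_L2,0,.01,.01).ravel() if len(q)>5 else '')
E
```

```text
[ 541.5694115  -184.10177319  157.99026154] -0.929111304007042
tool x dir deg -153.7021917078816
top 2320 56.036430286631756 ((-0.5238361358642578, -2.429777145385742), (46.13523483276367, 39.880680084228516), 1.2954156398773193)
flange 839 19.05054426739394 ((-0.628107488155365, -1.759199619293213), 32.35026931762695)
line 228 [ -1.90695306  -3.80907651 101.66505225] [ 0.9806341   0.19584891 -1.906953   -3.8090765 ]
```

View pics/w6.png

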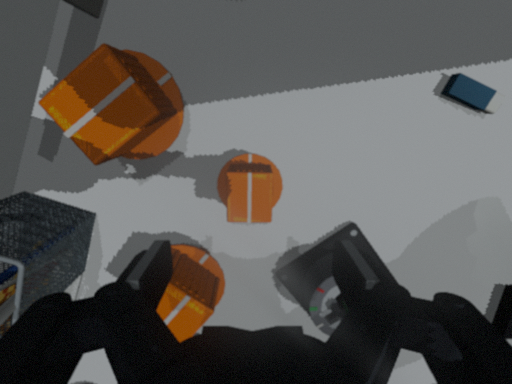

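The image shows the smallest lid at (250,190) with its white line vertical, along tool x. Its top measures 46x40 mm at 56 mm height, so it is the right lid. The bigger ones at (125,105) and (185,290) are clear of the fingers.

Request:
jog_arm:
  increments:
    - [[-0.01,-0.045,0.75],[0,0,0.2]]
    - [[0,0,0.75],[0,0,0]]
    - [[0,0,0.5],[0,0,0]]
    - [[0,0,0.3],[0,0,0]]
    - [[0,0,0],[0,0,0]]

```text
t: 11.1
tcp_pos: [542.8, -185.8, 42.8]
ee_rot: [-0.0, -0.219, 0.976, 0.0]
ft_force: [0.4, -0.3, 0.0]
grip_width: 1.0
finger_force: 0.0
```

Request:
jog_arm:
  increments:
    - [[0,0,0],[0,0,0]]
    - [[0,0,0],[0,0,0]]
    - [[0,0,0],[0,0,0]]
    - [[0,0,0],[0,0,0]]
    - [[0,0,0],[0,0,0]]
    - [[0,0,0],[0,0,0]]
  claw: 0

```text
t: 11.85
tcp_pos: [543.6, -186.2, 44.2]
ee_rot: [0.001, -0.219, 0.976, -0.0]
ft_force: [-1.5, 1.4, 7.1]
grip_width: 0.455
finger_force: 59.9
```

Request:
jog_arm:
  increments:
    - [[0,0,-0.5],[0,0,0]]
    - [[0,0,-0.9],[0,0,0]]
    - [[0,0,-0.9],[0,0,0]]
    - [[-0.78,0.7,0],[0,0,0]]
    - [[-0.78,0.7,0],[0,0,0]]
    - [[-0.78,0.7,0],[0,0,1]]
    - [[0,0,0],[0,0,1]]
    - [[0,0,0],[0,0,1]]
    - [[0,0,0],[0,0,1]]
    - [[0,0,0],[0,0,1]]
    - [[0,0,0],[0,0,1]]
    - [[0,0,0],[0,0,1]]

```text
t: 13.35
tcp_pos: [604.0, -41.1, 158.6]
ee_rot: [0.0, 0.131, 0.991, -0.0]
ft_force: [-0.8, 0.5, -0.7]
grip_width: 0.458
finger_force: 60.6
```

Request:
jog_arm:
  increments:
    - [[0,0,0],[0,0,1]]
    - [[0,0,0],[0,0,1]]
    - [[0,0,0],[0,0,0.05]]
    - [[0,0,0],[0,0,0]]
    - [[0,0,0],[0,0,0]]

```text
t: 13.98
tcp_pos: [604.1, -41.0, 158.3]
ee_rot: [0.0, 0.229, 0.973, -0.0]
ft_force: [0.3, 0.4, -0.1]
grip_width: 0.46
finger_force: 60.6
```

```bash
python3 - <<'E'
from h import *
from scipy.optimize import least_squares
s,d,P,t,hsv=lidlook('w7.png'); p=s['tcp_pos'];print(p,s['qpos'][5],s['finger_force'],s['grip_width'])
xd=tool(np.eye(3),s)[:,0]; print('tool x dir deg',np.degrees(np.arctan2(xd[1],xd[0])))
near=(d['range_z']>0)&(np.hypot(t[...,0],t[...,1])<42)
org=(hsv[...,0]<18)&(hsv[...,1]>100)
T=near&(abs(t[...,2]+12)<4)&(abs(t[...,1])<18); q=t[T]; print('top',len(q),np.median(q,axis=0),q.min(0),q.max(0))
F=near&(t[...,2]>20)&(t[...,2]<31)&(hsv[...,1]>60)&((hsv[...,0]<20)); q=t[F]; print('flange',len(q),np.median(q[:,2]),q.min(0),q.max(0))
h=cv2.convexHull(q[:,:2].astype(np.float32)).reshape(-1,2);h=h[(h[:,0]>0)]
g=least_squares(lambda a:np.hypot(h[:,0]-a[0],h[:,1]-a[1])-33,[0,0],loss='soft_l1',f_scale=.3); print('flange c',len(h),g.x,np.abs(g.fun).mean())
print('base in tool',tool(np.array([604.1,-40.3,48])-p,s))
E
```

```text
[604.08697048 -41.04653162 158.32786053] 0.26014883969207747 60.55940508842468 0.4596591018632094
tool x dir deg 153.50105848377325
top 6800 [  3.44921435   0.04024619 -11.9354778 ] [-23.45481255 -17.99734062 -14.02047211] [24.83978639 17.99951685 -8.00375316]
flange 1764 25.077978600312903 [ -0.31762508 -31.80138262  20.11491354] [33.61248237 33.00661369 28.05597794]
flange c 26 [0.27463666 0.46016252] 0.2913905796557561
base in tool [  0.32966382   0.67496656 110.32782981]
```

View pics/w7.png

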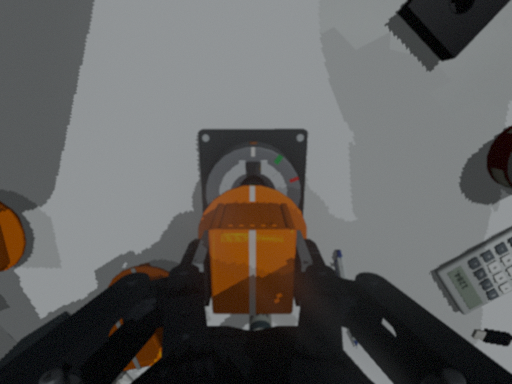

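The lid is gripped level over the base, with its line at (252,250) pointing at the notch at (252,165). Offset is under 0.5 mm and yaw matches, so I lower it.

Request:
jog_arm:
  increments:
    - [[0,0,0.4],[0,0,0]]
    - [[0,0,0.4],[0,0,0]]
    - [[0,0,0.3],[0,0,0]]
    - [[0,0,0.15],[0,0,0]]
    - [[0,0,0.1],[0,0,0]]
    - [[0,0,0.1],[0,0,0]]
    - [[0,0,0],[0,0,0]]

```text
t: 14.9
tcp_pos: [604.1, -41.1, 85.7]
ee_rot: [-0.0, 0.23, 0.973, -0.0]
ft_force: [-0.1, -0.3, -0.5]
grip_width: 0.458
finger_force: 60.6
```

Underside at about 42 mm, inside the collar with no force. I continue to the rim.

Request:
jog_arm:
  increments:
    - [[0,0,0.08],[0,0,0]]
    - [[0,0,0.08],[0,0,0]]
    - [[0,0,0.02],[0,0,0]]
    - [[0,0,0.02],[0,0,0]]
    - [[0,0,0],[0,0,0]]
    - [[0,0,0],[0,0,0]]

```text
t: 15.65
tcp_pos: [604.1, -41.1, 76.2]
ee_rot: [0.0, 0.23, 0.973, -0.0]
ft_force: [-3.3, 0.5, 4.9]
grip_width: 0.454
finger_force: 61.2
```

Request:
jog_arm:
  increments:
    - [[0,0,0.015],[0,0,0]]
    - [[0,0,0],[0,0,0]]
    - [[0,0,0],[0,0,0.5]]
    - [[0,0,0],[0,0,0.5]]
    - [[0,0,0],[0,0,0.5]]
    - [[0,0,0],[0,0,0.5]]
    - [[0,0,0],[0,0,0.5]]
    - [[0,0,0],[0,0,0.5]]
    - [[0,0,0],[0,0,0.5]]
    - [[0,0,0],[0,0,0.5]]
    - [[0,0,0],[0,0,0]]

```text
t: 17.02
tcp_pos: [605.0, -41.2, 76.2]
ee_rot: [0.001, 0.419, 0.908, 0.0]
ft_force: [0.4, 0.2, 12.2]
grip_width: 0.457
finger_force: 62.1
```

```bash
cat > m.py <<'E'
from h import *
s,d,P,t,hsv=lidlook('w8.png'); p=s['tcp_pos'];print(p,s['moment'],s['ft_force'])
xd=tool(np.eye(3),s)[:,0]; print('tool x dir deg',np.degrees(np.arctan2(xd[1],xd[0])))
near=(d['range_z']>0)&(np.hypot(t[...,0],t[...,1])<50)
org=(hsv[...,0]<20)&(hsv[...,1]>60)
F=near&(t[...,2]>20)&(t[...,2]<31)&org; print('flange z',F.sum(),np.median(P[F][:,2]), P[F].max(0))
h=cv2.convexHull(t[F][:,:2].astype(np.float32)).reshape(-1,2);h=h[h[:,0]>0]
from scipy.optimize import least_squares
print('flange c',least_squares(lambda a:np.hypot(h[:,0]-a[0],h[:,1]-a[1])-33,[0,0],loss='soft_l1',f_scale=.3).x)
T=near&(abs(t[...,2]+12)<3)&(hsv[...,1]<90)&(hsv[...,2]>120)&(abs(t[...,1])<8); q=t[T]
if len(q)>20: v=cv2.fitLine(q[:,:2].astype(np.float32),cv2.DIST_L2,0,.01,.01).ravel(); print('line in tool deg',len(q),np.degrees(np.arctan2(v[1],v[0])))
hh=(hsv[...,0]>45)&(hsv[...,0]<75)&(hsv[...,1]>100)&near
v=P[hh][:,:2]-[604.1,-40.3]; print('green dirs',np.median(np.degrees(np.arctan2(v[:,1],v[:,0]))),hh.sum())
E
python3 m.py
```

```text
[604.99220731 -41.20959309  76.22095333] [0.04477629 0.32461479 0.00903932] [ 0.41553776  0.19721011 12.16348038]
tool x dir deg 130.4719719861547
flange z 1885 51.11649868661003 [631.68400935   2.33586026  56.16906962]
flange c [0.76513098 0.60590335]
line in tool deg 446 0.42902938
green dirs 100.0051191370977 300
```

Request:
jog_arm:
  increments:
    - [[0,0,0],[0,0,0.5]]
    - [[0,0,0],[0,0,0.5]]
    - [[0,0,0],[0,0,0.5]]
    - [[0,0,0],[0,0,0.5]]
    - [[0,0,0],[0,0,0]]
    - [[0,0,0],[0,0,0]]

```text
t: 17.82
tcp_pos: [604.9, -41.2, 76.2]
ee_rot: [0.001, 0.507, 0.862, 0.0]
ft_force: [-1.3, 0.4, 11.2]
grip_width: 0.46
finger_force: 62.1
```

```bash
python3 m.py; python3 -c "
from h import *
for n in ('top','side'):
  shot(n)
  print(readout.sense()['moment'],readout.sense()['finger_force'])"
```

```text
[604.87822631 -41.22990823  76.20077625] [-0.02472519  0.45712104  0.01519735] [-1.34175713  0.42119264 11.22369844]
tool x dir deg 119.0522273961277
flange z 1879 51.10359938799286 [633.51245992   2.53783955  56.15708232]
flange c [1.1809435  0.67697011]
line in tool deg 495 -0.037787598
green dirs 66.93302056058312 343
[-0.02265077  0.47534754  0.02370673] 62.13251352310181
[-0.09364255  0.47897193  0.04456555] 62.131980657577515
```

View pics/w8.png

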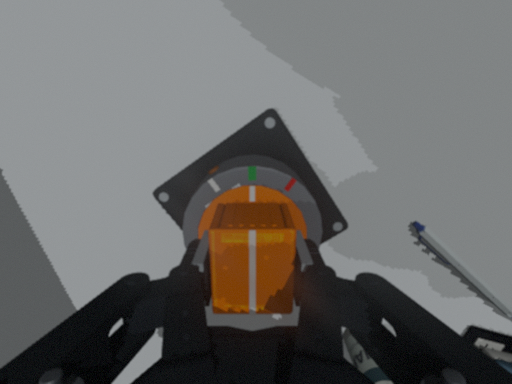

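The lid's white line at (252,195) points exactly at the green mark (252,172). The flange is flush at 51.1 mm, and the grip is 62 N. I'll hand it in.

```bash
python3 -c "
from bench import r
print(r.finish_job())"
```

```text
the job is handed in; nothing more can be done
None
```

The job is handed in, but the judge gave no verdict: the battery stands in the well, and the lid is flush, turned 0.6 rad to the green mark and still gripped with about 62 N. I did not read the spring ring directly, and the measured turning moment was only about 0.02–0.04 N m against the expected 0.15.

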